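# Open the stock box's dial lock and hold up its shackle

## Task

Unlock the grey steel stock box: turn the black dial on its lid clockwise, feeling it click from notch to notch, until its pointer has clicked into the notch at the long broad mark that faces the shackle, and leave it there. Then grip the U-shaped steel shackle by its bow, pull it straight up out of the lid, and finish while still holding it up above the box, legs down, with the leg ends a good 6 cm or more clear of the lid. Leave the two glass flasks and the carton alone.

Things in the scene. Friction and masses are not known exactly. Their poses are not given: they have to be found in the camera images.
- box: Grey steel box 146 x 232 x 60 mm, fixed; lid top at z = 0.060. Origin on the bench, 12 mm to +y of the middle of its underside; +z up, +y along the box from dial to shackle. Dial axis (upright) at box (0, -0.055). Shackle legs pass through the lid at box (0, 0.015) and (0, 0.075) with 1.5 mm play. A flat hasp strap 30 mm wide, 4 mm thick crosses the lid along x under the bow.
- lid (a point): Point on top of the lid, straight above the box's origin (z = 0.060).
- dial (a joint): Dial angle, counter-clockwise positive from above. 0 = opening notch: pointer at the long mark, along box +y. Starts 0.55 to 1.4; stops at -0.45 and 1.6. Spring notches every 0.35 rad (0, 0.35, ...) take about 0.06 N m to leave and draw a released dial in: each is felt as a click. The shackle is free only within about 0.15 of 0; elsewhere a hidden rim blocks it.
- dial_grip (a point): Point to grip the dial, on its axis, 28 mm above the lid (z = 0.088). Grip: upright black bar 14 mm wide (point x), 36 mm long (point y, from -20 to 16 mm), 5 to 38 mm above the lid, on a round skirt of radius 26, 5 mm thick. A nose 7 mm wide, 23 mm above the lid at its top, carries its +y end on to 26 mm from the axis: the pointer.
- bow (a point): Middle of the shackle's top bar: 10 mm round steel, straight for 28 mm along point y (box y at the start); point z up. Starts 45 mm above the lid (z = 0.105), 36 mm free under the bar. Leg ends lie 95 mm below this point, 50 mm below the lid's top, so the shackle comes free when lifted 50 mm.
- shackle: The loose steel U shackle, 70 x 10 x 100 mm, about 0.25 kg, legs 60 mm apart; origin between its leg ends, axes as point bow. A toe near the foot of the leg next to the dial sticks out 11 mm towards the dial and passes a slot in the lid. No spring: with the dial at its opening notch, lifting it takes little more than its weight.
- flask_a: Bystander: conical glass flask with a ringed neck, 100 mm wide, 190 mm high, standing; origin under its middle.
- flask_b: Bystander: conical glass flask with a ringed neck, 90 mm wide, 170 mm high, standing; origin under its middle.
- carton: Bystander: closed cardboard carton 120 x 100 x 75 mm; origin under its middle.

How it is judged:
On the way, in this order (a step that is already met when the one before it is completed fails the run):
1. the dial is at its opening notch (within 0.12 rad) with the shackle still down in the lid (value of joint dial between -0.12 and 0.12 rad and height (world z) of bow below 0.12 m), for 0.3 s.
2. the shackle is out of the lid (height (world z) of bow above 0.17 m), for 0.2 s.
At the end, for the whole second after the job is handed in: The fingers hold the shackle at rest, clear of the box: bow over 0.205 m above the bench (leg ends 50 mm above the lid), legs within 0.4 rad of straight down, bow within 0.15 m sideways of the lid point; the dial still within 0.12 rad of its opening notch (height (world z) of bow above 0.205 m and angle between bow's own z axis and vertical below 0.4 rad and horizontal distance between bow and lid below 0.15 m and contact force between the fingers and shackle above 1 N and contact force between shackle and box below 0.05 N and linear speed of shackle below 0.05 m/s and value of joint dial between -0.12 and 0.12 rad); the arm keeps its last pose, push and grip.
It fails at once if the larger flask is pushed or tipped (distance of flask_a from where it was at the start of the episode above 0.02 m or angle between flask_a's own z axis and vertical above 0.2 rad).
It fails at once if the smaller flask is pushed or tipped (distance of flask_b from where it was at the start of the episode above 0.02 m or angle between flask_b's own z axis and vertical above 0.2 rad).
It fails at once if the carton is pushed or tipped (distance of carton from where it was at the start of the episode above 0.02 m or angle between carton's own z axis and vertical above 0.2 rad).
It also fails if it takes over 45 s, if anything falls off the work surface, if the arm or the gripper's body presses on something with over 40 N, if the wrist force passes 120 N, or if a joint passes its speed limit or range.

## Robot

A 6-joint arm with a two-finger parallel gripper is mounted at the origin on the work surface. World frame = base frame: x ahead of the robot, y to its left, z up, the work surface at z = 0. Lengths are in m, angles in rad, forces in N, time in s.
With the tool pointing down it reaches from about 0.375 to 0.9 m from the base axis. Payload 3.1 kg.
Tool frame: the origin (TCP) lies at the very end of the fingers, on their centre line; the grasp point (between the pads) lies robot.grasp_offset behind it (robot.grasp_offset is the distance from the TCP to the grasp point, in m); z points along the fingers, y is the direction in which the jaws open and shut (so a half turn about z gives the same grasp; the last joint's range is limited). The gripper opens to 87 mm and grips with 3 to 60 N. Pads are 19 mm wide; open, the fingers measure 117 mm over their backs; the gripper's body (75 mm by 190 mm) begins 51 mm behind the grasp point.
Start: joints at [1.151, 0.527, 1.433, -0, 1.181, -0.178], TCP at [0.15, 0.607, 0.223] pointing down, gripper open.
Joint ranges: [-3.08, 3.08], [-0.75, 2.2], [0.22, 2.44], [-1.43, 4.57], [0, 2.65], [-2.85, 2.85]. Speed limits (rad/s): [2.79, 2.79, 3.14, 3.14, 3.14, 3.14].

## Interface

Orientations are given as a unit quaternion [x, y, z, w].
In Python, from rig import robot gives the robot as it stands.
- The arm moves only by the tool drive_tool, never from a script. Its argument "targets" is one flat list of numbers, 6 for each row, row after row: the shift along the tool's x, y, z in cm, then the turn, a rotation vector about the tool's x, y, z in degrees. A call has 1 to 12 rows; each row is the pose to reach, as a shift and turn from the pose commanded when the call began, along the tool's axes at that moment; what a row does not reach only later rows make up. A row lasts 1/12 s, in which the tool goes at most 41.7 mm and 7.16 degrees, less where a joint would pass 70% of its speed; a pose out of reach is approached as far as the arm can. A call with a gripper value outside its range is refused whole. "grip" is the gripper command: -1 is fully open, 1 is shut, values between are in proportion, set as the call begins (left out, the last holds). The fingers move at their own pace and stop on an object; "squeeze" is the grip in N (left out, the last holds). Time passes only in rows, so rows that repeat a pose let the fingers close. It gives the time, the measured TCP pose, the force and the opening at its end, in the units of the state.
- robot.get_obs(): the state, without advancing time (a new reading comes with each control period).
- robot.camera(name): name is "scene" or "top" or "wrist"; returns (picture, depth): 420x560x3 uint8, red, green, blue; 420x560 float32, m along the optical axis (not along the pixel's ray), 0 where there is no reading.
- robot.calibration(name): a dict with "mtx" (3x3 intrinsics, pixels), "R" (3x3) and "t" (3): a world point X has camera coordinates R X + t; the wrist camera has in their place "hand_eye" (4x4, takes a point from camera to tool coordinates, whose origin is the TCP and whose axes are the flange's). Camera axes: x right, y down, z forward; pixel columns grow to the right and rows downward; lengths in m; the calibration is good to about 2 mm. A picture is of the moment at which its call begins: read the wrist's pose just before it. calibration takes no time and is no camera call.
- robot.hand_in(): hands the job in, once; it reports no verdict.
The state is a dict: "time": time; "q": joint angles; "joint_velocities": joint speeds; "joint_torque": joint torques, N m; "position": TCP position; "tool_rot": TCP orientation; "ft_force": force on the tool from outside, world axes, zero at the start; "moment": the same for the moment, N m; "grip_width": finger opening in m.
Only numpy, scipy, OpenCV 4.12 (cv2) and the standard library are available. Lean on these libraries where they do the work, as an engineer would, in place of code of your own. Each camera call takes 0.05 s, during which the arm holds its last target.

## Working session

There is one attempt and no reset: what is moved stays moved. The work goes in short steps, Python scripts to look and compute and a tool call to move; the robot and the scene stay as the last step left them, time stands still between calls to the robot, and variables do not carry over. Pictures are saved under pics/ and viewed, and the job is handed in when it is done.

Besides the shell and the picture viewer there is one more tool, called after "Call:" as name(argument=value, ...) on one line, values as JSON. drive_tool: Moves the arm, as the interface text tells. Its arguments: {"type":"object","properties":{"targets":{"type":"array","items":{"type":"number"}},"grip":{"type":"number"},"squeeze":{"type":"number"}},"required":["targets"]}

```bash
ls; mkdir -p pics; python3 - <<'E'
from rig import robot
import cv2,numpy as np
o=robot.get_obs();print(o);print(robot.grasp_offset)
for n in("scene","top","wrist"):
    p,d=robot.camera(n);cv2.imwrite(f"pics/{n}0.png",cv2.cvtColor(p,cv2.COLOR_RGB2BGR));np.save(f"pics/{n}0.npy",d);print(robot.calibration(n))
E
```

```text
pics
{'time': 0.0, 'q': array([ 1.15053244e+00,  5.28464887e-01,  1.43389258e+00, -4.28732750e-05,
        1.18139828e+00, -1.78501773e-01]), 'joint_velocities': array([-9.74360837e-05,  6.81589489e-04, -7.16426530e-05,  1.41673630e-03,
        1.14989154e-04,  1.56112825e-05]), 'joint_torque': array([ 9.73414426e-04, -4.40043175e+01, -1.76593816e+01,  6.34613307e-02,
        5.81411412e-02, -1.73778681e-04]), 'position': array([0.14931496, 0.60614904, 0.22157552]), 'tool_rot': array([ 1.20578713e-01,  9.92703180e-01, -1.03928614e-03, -3.00040390e-04]), 'ft_force': array([-0.66907679, -0.66468869, -0.47099219]), 'moment': array([-0.04605216,  0.01922366, -0.0078887 ]), 'grip_width': 0.08715904336903213}
0.0187
{'mtx': array([[451.51879775,   0.        , 285.9876253 ],
       [  0.        , 451.51879775, 210.20743754],
       [  0.        ,   0.        ,   1.        ]]), 'R': array([[-0.77595247,  0.63062007, -0.01469997],
       [ 0.51787323,  0.62357073, -0.58563372],
       [-0.36014591, -0.46203666, -0.8104425 ]]), 't': array([ 0.46566145, -0.26445473,  1.43910968])}
{'mtx': array
[... 167 characters left out ...]
18588  , -0.99966505, -0.01800785],
       [-0.98342394, -0.01503095, -0.18069704],
       [ 0.18036584,  0.02106815, -0.98337394]]), 't': array([0.00481868, 0.59738812, 1.27910808])}
{'mtx': array([[321.14642888,   0.        , 278.66714252],
       [  0.        , 321.14642888, 213.11939836],
       [  0.        ,   0.        ,   1.        ]]), 'hand_eye': array([[-4.84091540e-04, -9.57701469e-01, -2.87763205e-01,
         8.14003549e-02],
       [ 9.99999802e-01, -5.79054345e-04,  2.44887986e-04,
         7.05860622e-04],
       [-4.01160119e-04, -2.87763030e-01,  9.57701560e-01,
        -1.63017210e-01],
       [ 0.00000000e+00,  0.00000000e+00,  0.00000000e+00,
         1.00000000e+00]])}
```

View pics/top0.png

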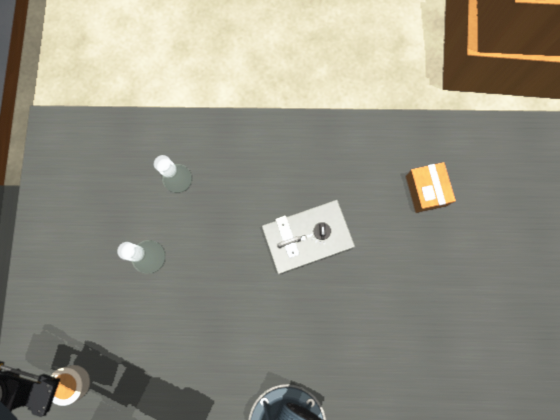

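View pics/scene0.png

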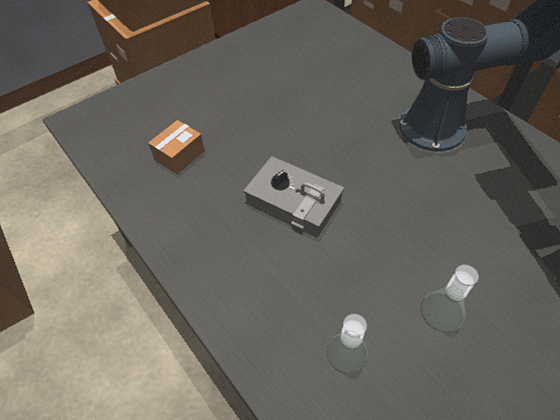

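View pics/wrist0.png

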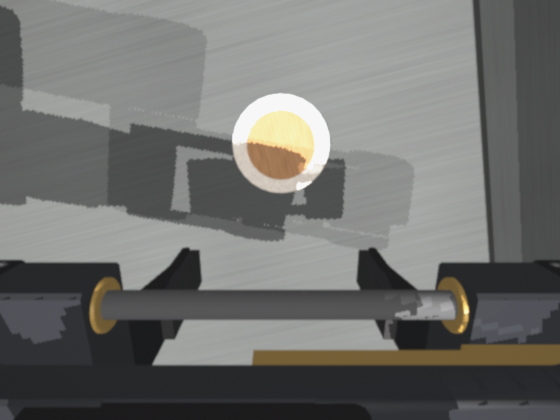

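```bash
cat > h.py <<'E'
import numpy as np,cv2
from scipy.spatial.transform import Rotation as Ro
from rig import robot
def ray(name,u,v,o=None):
    c=robot.calibration(name);d=np.linalg.inv(c["mtx"])@[u,v,1.]
    if name=="wrist":
        T=np.eye(4);T[:3,:3]=Ro.from_quat(o["tool_rot"]).as_matrix();T[:3,3]=o["position"]
        T=T@c["hand_eye"];return T[:3,3],T[:3,:3]@d
    return -c["R"].T@c["t"],c["R"].T@d
def atz(name,u,v,z,o=None):
    p,d=ray(name,u,v,o);return p+d*(z-p[2])/d[2]
def snap(n,f,crop=None,k=1):
    o=robot.get_obs();p,d=robot.camera(n);b=cv2.cvtColor(p,cv2.COLOR_RGB2BGR);cv2.imwrite(f"pics/{f}_full.png",b)
    np.save(f"pics/{f}.npy",d)
    if crop: x0,x1,y0,y1=crop;b=b[y0:y1,x0:x1]
    cv2.imwrite(f"pics/{f}.png",cv2.resize(b,None,fx=k,fy=k,interpolation=cv2.INTER_CUBIC));return o,d
E
python3 - <<'E'
import cv2
a=cv2.imread("pics/top0.png")[190:290,250:370];cv2.imwrite("pics/topc.png",cv2.resize(a,None,fx=6,fy=6,interpolation=cv2.INTER_CUBIC))
a=cv2.imread("pics/scene0.png")[150:240,235:355];cv2.imwrite("pics/scenec.png",cv2.resize(a,None,fx=6,fy=6,interpolation=cv2.INTER_CUBIC))
E
```

```text
(no output)
```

View pics/topc.png

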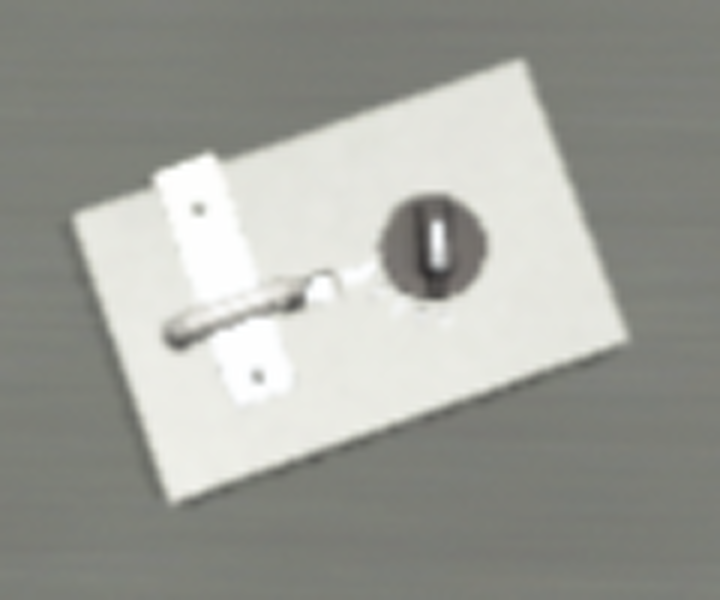

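View pics/scenec.png

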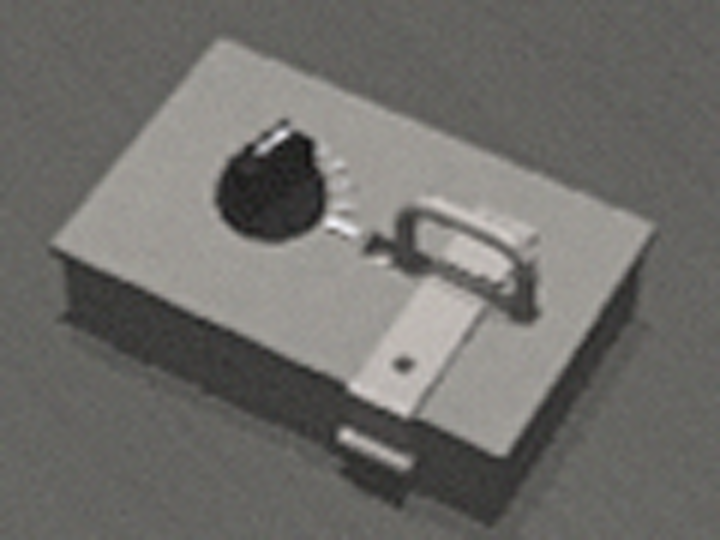

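```bash
python3 - <<'E'
from h import *
c=[(522,60),(630,340),(172,503),(75,215)]
P=np.array([atz("top",250+u/6-.4,190+v/6-.4,.06) for u,v in c]);print(P)
m=P.mean(0);ey=(P[2]+P[3]-P[0]-P[1]);ey/=np.linalg.norm(ey);ex=np.array([ey[1],-ey[0],0])
print(m,ey,[np.linalg.norm(P[i]-P[i-1]) for i in range(4)])
b=m-0.012*ey; print("origin",b)
dial=b-.055*ey;bow=b+.045*ey;print("dial",dial,"bow",bow)
q=robot.get_obs();R=Ro.from_quat(q["tool_rot"]).as_matrix();print(R)
# check from scene
c2=[(225,40),(655,230),(503,458),(55,248)]
P2=np.array([atz("scene",235+u/6-.4,150+v/6-.4,.06) for u,v in c2]);print(P2,P2.mean(0))
# dial skirt centre / pointer in top
print("skirt",atz("top",250+434/6-.4,190+246/6-.4,.065))
print("bar ends",atz("top",250+440/6-.4,190+205/6-.4,.098),atz("top",250+434/6-.4,190+285/6-.4,.083))
print("bow",atz("top",250+240/6-.4,190+305/6-.4,.105))
for n,u,v in(("fa",148,257),("fb",178,179),("ct",433,186)):print(n,atz("top",u,v,0))
E
```

```text
[[ 0.6378291  -0.1359522   0.06      ]
 [ 0.50140074 -0.1873445   0.06      ]
 [ 0.42000282  0.0305702   0.06      ]
 [ 0.55777592  0.08057896  0.06      ]]
[ 0.52925215 -0.05303689  0.06      ] [-0.34834861  0.93736505  0.        ] [np.float64(0.23085549368639155), np.float64(0.1457870584422621), np.float64(0.23262080475663713), np.float64(0.1465684258979451)]
origin [ 0.53343233 -0.06428527  0.06      ]
dial [ 0.5525915  -0.11584034  0.06      ] bow [ 0.51775664 -0.02210384  0.06      ]
[[-9.70910583e-01  2.39441408e-01 -6.72742208e-04]
 [ 2.39442191e-01  9.70909362e-01 -1.56484442e-03]
 [ 2.78483156e-04 -1.68040688e-03 -9.99998549e-01]]
[[ 0.50099992 -0.18371818  0.06      ]
 [ 0.42334148  0.03209541  0.06      ]
 [ 0.55825764  0.08115609  0.06      ]
 [ 0.6380671  -0.1331323   0.06      ]] [ 0.53016654 -0.05089975  0.06      ]
skirt [ 0.54465689 -0.09305997  0.065     ]
bar ends [ 0.55939222 -0.09377376  0.098     ] [ 0.52342679 -0.09202684  0.083     ]
bow [ 0.50973685 -0.00062569  0.105     ]
fa [0.46517717 0.42707665 0.        ]
fb [0.70903936 0.35097145 0.        ]
ct [ 0.69781215 -0.4371988   0.        ]
```

Call:
drive_tool(targets=[-3.5,-3.7,0,0,0,0,-7,-7.4,0,0,0,0,-10.5,-11.1,0,0,0,0,-14,-14.8,0,0,0,0,-17.5,-18.5,0,0,0,0,-21,-22.2,0,0,0,0,-24.5,-25.9,0,0,0,0,-28,-29.6,0,0,0,0,-31,-33,0,0,0,0,-31,-33,0,0,0,0,-31,-33,0,0,0,0], grip=-0.15)

```text
time: 1.07
position: [0.3723, 0.2099, 0.2226]
tool_rot: [0.121, 0.993, -0.0, 0.0]
ft_force: [0.9, 1.2, -0.5]
grip_width: 0.0502
```

Call:
drive_tool(targets=[-3,-3.2,0,0,0,0,-6,-6.4,0,0,0,0,-9,-9.6,0,0,0,-2,-12,-12.8,0,0,0,-4,-15,-16,0,0,0,-6,-18,-19.2,0,0,0,-8,-21,-22.4,0,0,0,-10,-24.1,-25.5,0,0,0,-10,-24.1,-25.5,0,0,0,-10,-24.1,-25.5,0,0,0,-10,-24.1,-25.5,0,0,0,-10])

```text
time: 1.98
position: [0.5442, -0.0938, 0.2219]
tool_rot: [0.035, 0.999, 0.0, -0.001]
ft_force: [-0.5, 0.6, -0.2]
grip_width: 0.0498
```

```bash
python3 - <<'E'
from h import *
o,d=snap("wrist","w1");print(o["position"],Ro.from_quat(o["tool_rot"]).as_matrix(),o["q"],o["ft_force"],o["time"])
E
```

```text
[ 0.54419669 -0.09376171  0.2219302 ] [[-9.97586719e-01  6.94166456e-02 -1.43806394e-03]
 [ 6.94152303e-02  9.97587341e-01  1.01177614e-03]
 [ 1.50482849e-03  9.09510903e-04 -9.99998454e-01]] [-3.73242103e-01  4.31047611e-01  1.61615191e+00  4.69676345e-04
  1.09610116e+00 -1.87478160e+00] [-0.51862993  0.55338656 -0.23252642] 1.9833
```

View pics/w1.png

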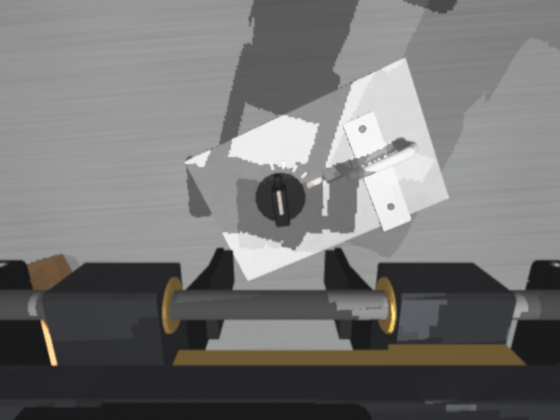

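```bash
python3 - <<'E'
import cv2
a=cv2.imread("pics/w1.png")[125:245,200:340];cv2.imwrite("pics/w1c.png",cv2.resize(a,None,fx=5,fy=5,interpolation=cv2.INTER_CUBIC))
E
```

```text
(no output)
```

View pics/w1c.png

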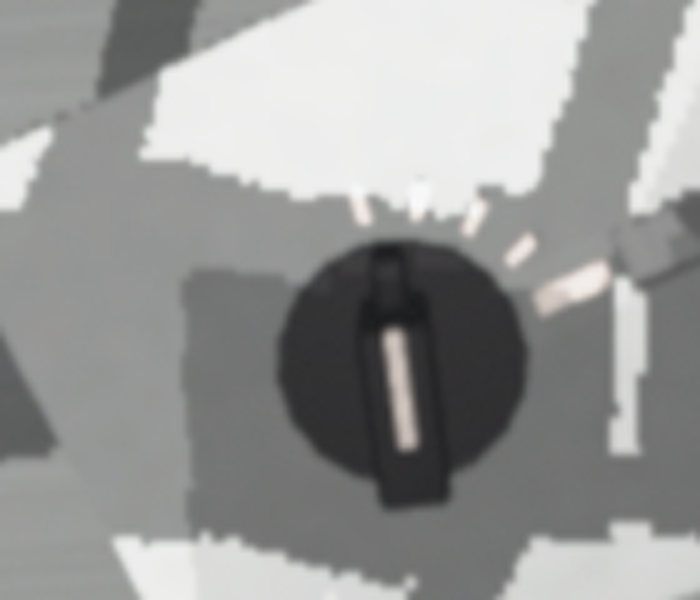

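```bash
python3 - <<'E'
from h import *
o=robot.get_obs()
f=lambda u,v,z:atz("wrist",200+u/5-.4,125+v/5-.4,z,o)
a=f(393,330,.098);b=f(407,448,.098);c=f(402,360,.065)
print(a,b,c,"line",np.degrees(np.arctan2(*(a-b)[1::-1])))
m1=f(540,307,.0605);m2=f(608,270,.0605);print("mark",np.degrees(np.arctan2(*(m2-m1)[1::-1])),np.degrees(np.arctan2(*((m1+m2)/2-c)[1::-1])))
for u,v in((520,250),(475,217),(418,200),(361,205)):print(np.degrees(np.arctan2(*(f(u,v,.0605)-c)[1::-1])))
n=f(390,262,.083);print("nose",n,np.degrees(np.arctan2(*(n-c)[1::-1])))
for u,v in((405,59),(448,198),(248,280),(186,160)):print(atz("wrist",u,v,.06,o))
print("bow",atz("wrist",388,158,.105,o))
E
```

```text
[ 0.52677912 -0.09048939  0.098     ] [ 0.54943331 -0.0894296   0.098     ] [ 0.5405236  -0.08958096  0.065     ] line -177.32157190018012
mark 115.39155651178058 107.66698369533879
128.45215963147888
148.81161710312418
170.35799117719534
-168.9814087529189
nose [ 0.5169082  -0.09037703  0.083     ] -178.069297023814
[0.41920041 0.0344757  0.06      ]
[0.55527541 0.08503254 0.06      ]
[ 0.63556644 -0.1320697   0.06      ]
[ 0.49746713 -0.18146634  0.06      ]
bow [0.50295505 0.00650888 0.105     ]
```

Call:
drive_tool(targets=[0.14,0.22,2,0,0,-3,0.14,0.22,5,0,0,-6.7,0.14,0.22,8,0,0,-6.7,0.14,0.22,9.5,0,0,-6.7,0.14,0.22,9.5,0,0,-6.7,0.14,0.22,9.5,0,0,-6.7])

```text
time: 2.53
position: [0.5419, -0.089, 0.1272]
tool_rot: [-0.026, 1.0, 0.001, -0.001]
ft_force: [1.0, 0.1, 0.3]
grip_width: 0.0499
```

```bash
python3 - <<'E'
from h import *
o,d=snap("wrist","w2",(180,380,140,290),4);print(o["position"],Ro.from_quat(o["tool_rot"]).as_matrix(),o["q"],o["ft_force"],o["time"])
E
```

```text
[ 0.54194016 -0.08902516  0.12716822] [[-0.99867373 -0.05141261 -0.00274302]
 [-0.05141614  0.99867655  0.00123275]
 [ 0.00267601  0.00137215 -0.99999548]] [-3.66425301e-01  5.60597827e-01  1.71002951e+00  2.19252203e-04
  8.73967922e-01 -1.98879977e+00] [1.0462414  0.11390678 0.27986324] 2.5333
```

View pics/w2.png

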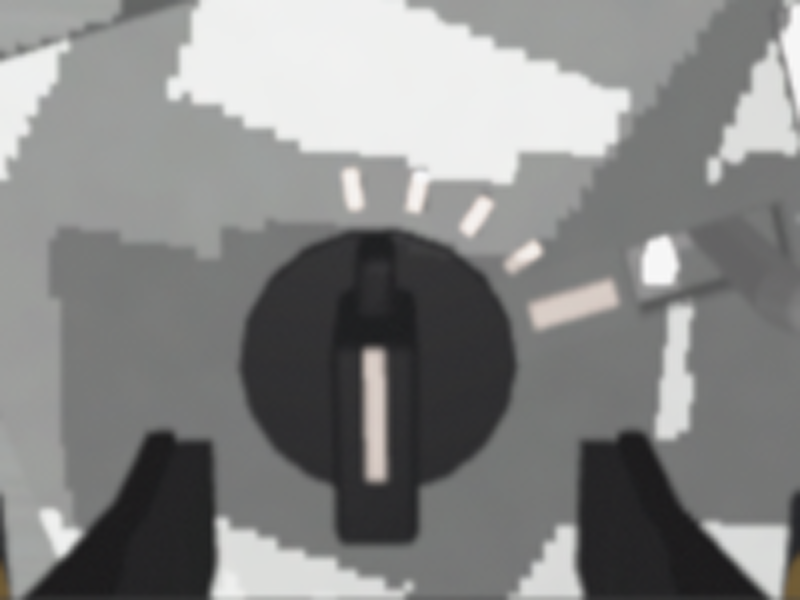

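Call:
drive_tool(targets=[0,0,0,0,0,0,0,0,0,0,0,0])

```text
time: 2.75
position: [0.5442, -0.0908, 0.1292]
tool_rot: [-0.025, 1.0, -0.001, 0.001]
ft_force: [-0.3, -0.4, -0.9]
grip_width: 0.05
```

```bash
python3 - <<'E'
from h import *
o=robot.get_obs();print(o["position"])
f=lambda u,v,z:atz("wrist",180+u/4-.4,140+v/4-.4,z,o)
a=f(374,348,.098);b=f(376,482,.098);c=f(377,358,.065)
print(a,b,(a+b)/2,c,"line",np.degrees(np.arctan2(*(a-b)[1::-1])))
T=Ro.from_quat(o["tool_rot"]).as_matrix()
print(T.T@(c-o["position"]),T.T@((a+b)/2-o["position"]))
E
```

```text
[ 0.54421533 -0.09077376  0.12918062]
[ 0.5307025  -0.09368653  0.098     ] [ 0.55409018 -0.09230828  0.098     ] [ 0.54239634 -0.0929974   0.098     ] [ 0.54423226 -0.09309764  0.065     ] line -176.62742408825207
[ 0.0002879  -0.0022397   0.06418297] [ 0.0020198  -0.00208952  0.03117753]
```

Call:
drive_tool(targets=[0,-0.24,1.5,0,0,0,0,-0.24,3,0,0,0,0,-0.24,4.5,0,0,0,0,-0.24,5.3,0,0,0,0,-0.24,5.6,0,0,0,0,-0.24,5.6,0,0,0,0,-0.24,5.6,0,0,0])

```text
time: 3.33
position: [0.5439, -0.0934, 0.0722]
tool_rot: [-0.025, 1.0, -0.0, 0.001]
ft_force: [0.2, 0.6, -0.3]
grip_width: 0.0501
```

```bash
python3 - <<'E'
from h import *
o,d=snap("wrist","w3",(180,380,140,290),4);print(o["position"],o["ft_force"],o["moment"],o["time"])
E
```

```text
[ 0.54390987 -0.09340164  0.07223395] [ 0.17883749  0.60543457 -0.25150819] [-0.0061515   0.04464166  0.01835177] 3.3333
```

View pics/w3.png

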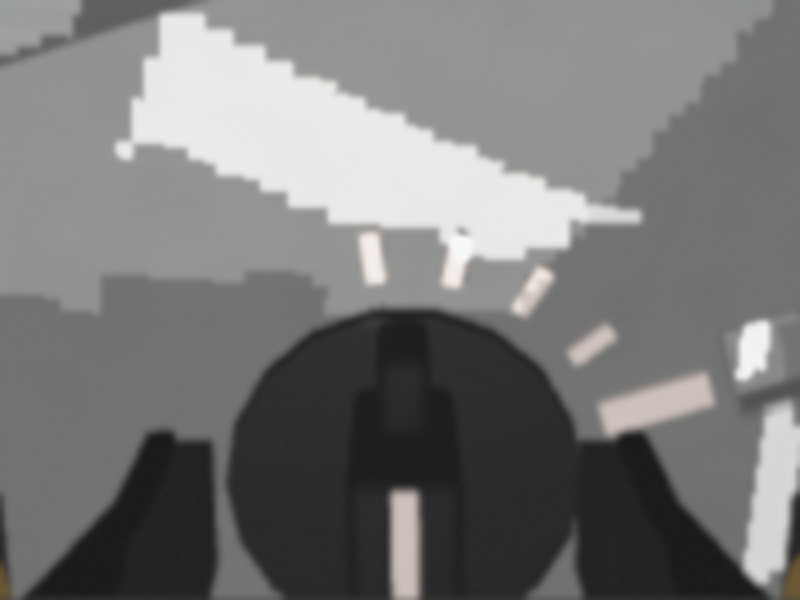

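Call:
drive_tool(targets=[0,0.09,0,0,0,0,0,0.09,0,0,0,0,0,0.09,0,0,0,0,0,0.09,0,0,0,0,0,0.09,0,0,0,0,0,0.09,0,0,0,0], grip=1, squeeze=15)

```text
time: 3.88
position: [0.5434, -0.0923, 0.0716]
tool_rot: [-0.025, 1.0, -0.0, 0.0]
ft_force: [0.4, 0.3, -0.4]
grip_width: 0.0179
```

```bash
python3 - <<'E'
from h import *
o=robot.get_obs();print(o["position"],o["ft_force"],o["moment"],o["q"])
E
```

```text
[ 0.54335769 -0.09231461  0.07162215] [ 0.41066323  0.27801127 -0.4165329 ] [0.04030682 0.05956309 0.06944157] [-3.71067955e-01  6.51806852e-01  1.74083250e+00 -2.07385879e-05
  7.48868590e-01 -1.99153085e+00]
```

Call:
drive_tool(targets=[0,0,0,0,0,0,0,0,0,0,0,0,0,0,0,0,0,0])

```text
time: 4.13
position: [0.5434, -0.0923, 0.0716]
tool_rot: [-0.025, 1.0, 0.0, 0.0]
ft_force: [0.3, -0.5, 1.0]
grip_width: 0.0139
```

```bash
python3 - <<'E'
from h import *
o=robot.get_obs();print(o["position"],o["ft_force"],o["moment"],o["q"][5])
E
```

```text
[ 0.54335487 -0.09229596  0.07158389] [ 0.29985467 -0.45007524  1.03930008] [ 0.14238714 -0.02589532  0.05098304] -1.9915173787894778
```

Call:
drive_tool(targets=[0,0,0,0,0,3,0,0,0,0,0,6,0,0,0,0,0,9,0,0,0,0,0,12,0,0,0,0,0,15,0,0,0,0,0,18,0,0,0,0,0,21,0,0,0,0,0,24,0,0,0,0,0,27,0,0,0,0,0,30,0,0,0,0,0,33,0,0,0,0,0,33])

```text
time: 5.13
position: [0.5435, -0.0916, 0.0716]
tool_rot: [0.261, 0.965, 0.0, 0.0]
ft_force: [0.7, 2.9, -0.1]
grip_width: 0.0135
```

```bash
python3 - <<'E'
from h import *
o,d=snap("wrist","w4",(160,400,120,300),3.3);print(o["position"],o["ft_force"],o["moment"],o["q"][5],o["grip_width"],o["tool_rot"])
E
```

```text
[ 0.54349015 -0.09162969  0.07157506] [ 0.67446495  2.90907836 -0.07134152] [ 0.53331327 -0.15921084 -0.0253729 ] -1.4148597269427696 0.013526061971347618 [2.60639551e-01 9.65436056e-01 4.95774975e-04 2.75305919e-05]
```

View pics/w4.png

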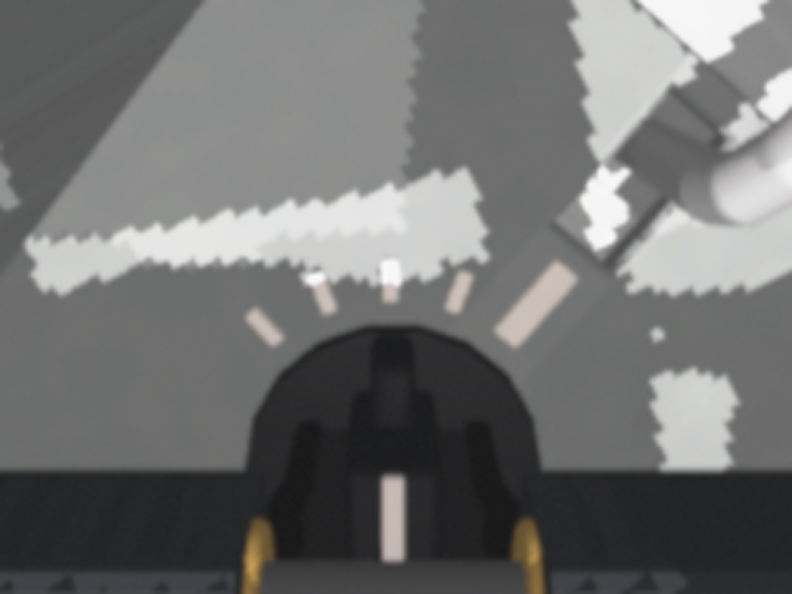

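Call:
drive_tool(targets=[0,0,0,0,0,3.5,0,0,0,0,0,7,0,0,0,0,0,10.5,0,0,0,0,0,14,0,0,0,0,0,17.5,0,0,0,0,0,21,0,0,0,0,0,24.5,0,0,0,0,0,28,0,0,0,0,0,31.5,0,0,0,0,0,35,0,0,0,0,0,38,0,0,0,0,0,40])

```text
time: 6.18
position: [0.5441, -0.0912, 0.0716]
tool_rot: [0.575, 0.818, 0.001, 0.0]
ft_force: [2.9, 5.0, 0.3]
grip_width: 0.0138
```

Call:
drive_tool(targets=[0,0,0,0,0,0,0,0,0,0,0,0])

```text
time: 6.35
position: [0.5442, -0.0912, 0.0716]
tool_rot: [0.574, 0.819, 0.001, 0.0]
ft_force: [2.4, 5.3, -0.7]
grip_width: 0.0138
```

```bash
python3 - <<'E'
from h import *
o,d=snap("wrist","w5",(160,400,120,300),3.3);print(o["position"],o["ft_force"],o["moment"],o["q"],o["grip_width"],o["tool_rot"])
E
```

```text
[ 0.54415687 -0.0911546   0.07158335] [ 2.35278518  5.32677717 -0.71845972] [ 0.8651449  -0.39446025  0.00766925] [-0.36974083  0.65204368  1.7403508   0.00312565  0.74822267 -0.7188993 ] 0.013801583218259262 [5.74475587e-01 8.18520879e-01 1.14949270e-03 2.19658806e-04]
```

View pics/w5.png

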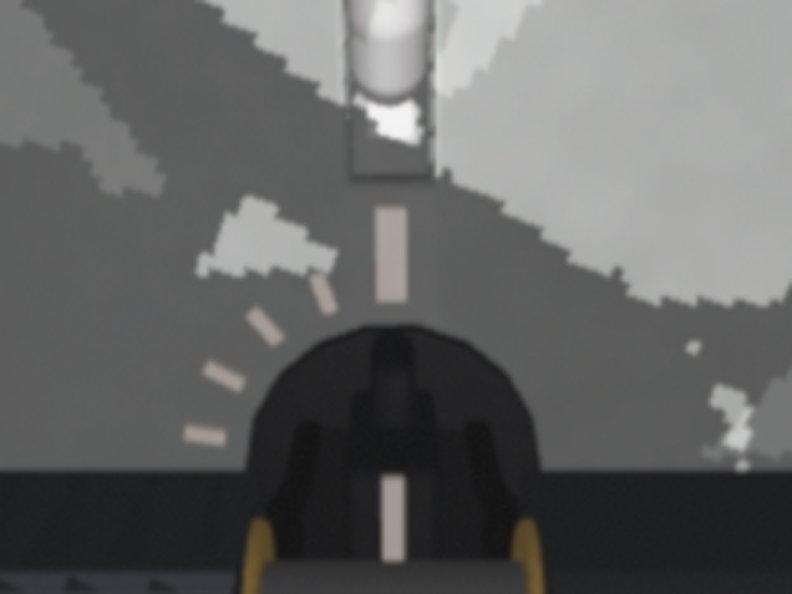

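Call:
drive_tool(targets=[0,0,0,0,0,0,0,0,0,0,0,0,0,0,0,0,0,0,0,0,0,0,0,0,0,0,0,0,0,0,0,0,0,0,0,0,0,0,-1.5,0,0,0,0,0,-3.5,0,0,0,0,0,-5.5,0,0,0,0,0,-6.5,0,0,0,0,0,-6.5,0,0,0,0,0,-6.5,0,0,0], grip=-0.15)

```text
time: 7.4
position: [0.5434, -0.0925, 0.1368]
tool_rot: [0.575, 0.818, 0.0, 0.0]
ft_force: [-1.0, -0.3, -0.2]
grip_width: 0.0497
```

```bash
python3 - <<'E'
from h import *
o,d=snap("wrist","w6",(160,400,0,300),2);print(o["position"],o["ft_force"],o["time"],o["grip_width"],o["tool_rot"])
E
```

```text
[ 0.5434225  -0.09245938  0.1367706 ] [-1.0148381  -0.26600002 -0.21746897] 7.4 0.0496852817208751 [5.74691261e-01 8.18370161e-01 8.01811736e-05 4.78075450e-04]
```

View pics/w6.png

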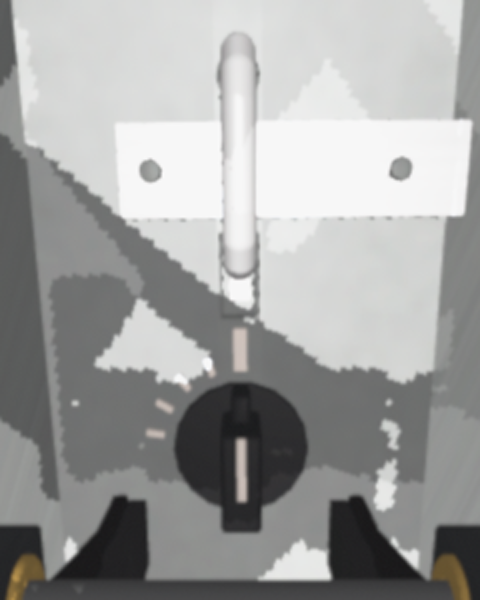

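Call:
drive_tool(targets=[3,0,0,0,0,0,6,0,0,0,0,0,9,0,0,0,0,0,10,0,0,0,0,0,10,0,0,0,0,0,10,0,0,0,0,0])

```text
time: 7.95
position: [0.5095, 0.0017, 0.1359]
tool_rot: [0.574, 0.819, -0.0, -0.0]
ft_force: [1.2, -1.0, -0.8]
grip_width: 0.0501
```

```bash
python3 - <<'E'
from h import *
o,d=snap("wrist","w7",(160,400,100,300),3);print(o["position"],o["ft_force"],o["time"],o["grip_width"],o["tool_rot"])
E
```

```text
[0.50950462 0.00168356 0.13592567] [ 1.23081407 -1.01473287 -0.75772762] 7.95 0.05006519782678115 [ 5.74052217e-01  8.18818629e-01 -3.18464820e-04 -5.48554461e-05]
```

View pics/w7.png

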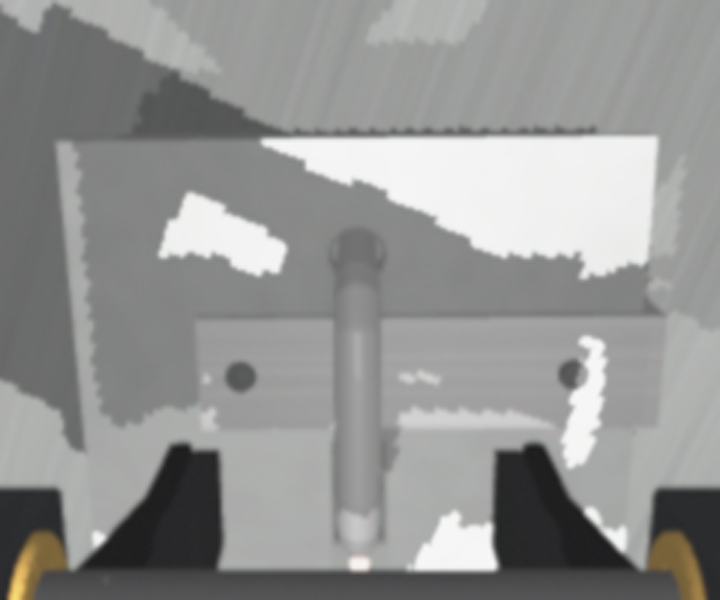

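```bash
python3 - <<'E'
from h import *
o=robot.get_obs();T=Ro.from_quat(o["tool_rot"]).as_matrix()
for v in (232,285,505,535):
  print(v,T.T@(atz("wrist",160+358/3-.3,100+v/3-.3,.108,o)-o["position"]))
E
```

```text
232 [ 0.04626603 -0.00124473  0.02812262]
285 [ 0.03536399 -0.00124642  0.02813181]
505 [-0.01395737 -0.00125408  0.02817337]
535 [-0.02124214 -0.00125521  0.02817951]
```

Call:
drive_tool(targets=[0.15,0,1.5,0,0,0,0.15,0,3,0,0,0,0.15,0,4.3,0,0,0,0.15,0,5.1,0,0,0,0.15,0,5.1,0,0,0,0.15,0,5.1,0,0,0])

```text
time: 8.5
position: [0.5093, 0.0023, 0.0852]
tool_rot: [0.575, 0.818, -0.0, -0.0]
ft_force: [0.1, 0.0, 0.8]
grip_width: 0.0498
```

Call:
drive_tool(targets=[0,0,0,0,0,0,0,0,0,0,0,0,0,0,0,0,0,0,0,0,0,0,0,0,0,0,0,0,0,0,0,0,0,0,0,0,0,0,0,0,0,0,0,0,0,0,0,0,0,0,0,0,0,0,0,0,0,0,0,0,0,0,0,0,0,0,0,0,0,0,0,0], grip=1, squeeze=35)

```text
time: 9.5
position: [0.509, 0.0032, 0.0856]
tool_rot: [0.575, 0.818, 0.0, 0.0]
ft_force: [0.3, -0.1, 1.4]
grip_width: 0.009
```

```bash
python3 - <<'E'
from h import *
o,d=snap("wrist","w8",(160,400,100,300),3);print(o["position"],o["ft_force"],o["moment"],o["time"],o["grip_width"],o["tool_rot"])
E
```

```text
[0.50896358 0.00315356 0.08564761] [ 0.26636925 -0.12058278  1.42824218] [-0.07109263  0.07522444  0.00808878] 9.5 0.008972847590921932 [5.74657095e-01 8.18394290e-01 4.06540621e-05 8.94164799e-05]
```

View pics/w8.png

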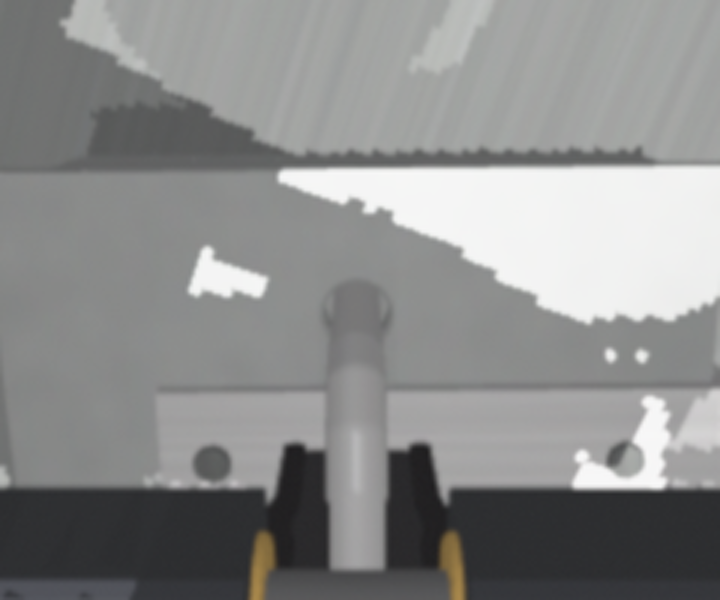

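Call:
drive_tool(targets=[0,0,-0.3,0,0,0,0,0,-0.7,0,0,0,0,0,-1.1,0,0,0,0,0,-1.5,0,0,0,0,0,-1.9,0,0,0,0,0,-2.3,0,0,0,0,0,-2.5,0,0,0])

```text
time: 10.13
position: [0.5091, 0.0031, 0.1113]
tool_rot: [0.575, 0.818, 0.0, 0.0]
ft_force: [0.8, -0.5, -4.0]
grip_width: 0.0089
```

```bash
python3 - <<'E'
from h import *
o,d=snap("scene","s1",(235,355,130,230),6);print(o["position"],o["ft_force"],o["moment"],o["time"],o["grip_width"],o["tool_rot"])
E
```

```text
[0.5091349  0.00310457 0.11125654] [ 0.84267703 -0.47052183 -4.00422037] [-0.12324225  0.0275112   0.03335118] 10.1333 0.008865054440320099 [5.74688586e-01 8.18372049e-01 1.79018303e-04 4.32113539e-04]
```

View pics/s1.png

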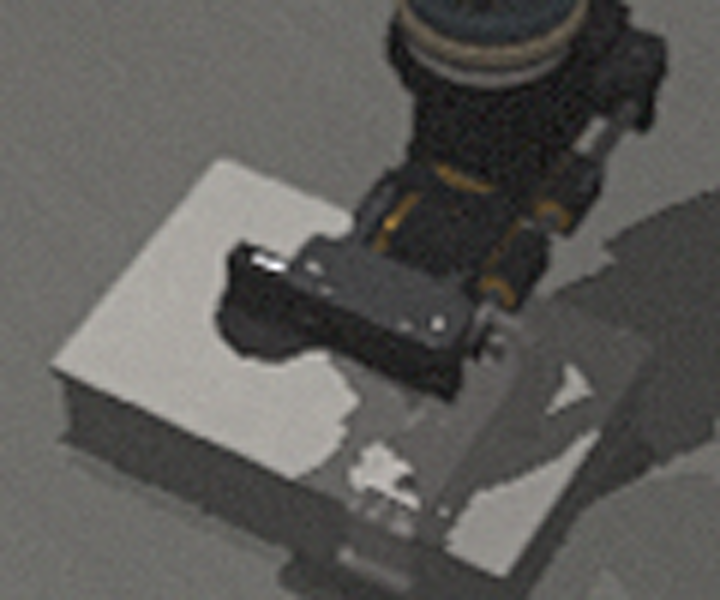

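Call:
drive_tool(targets=[0,0,-0.6,0,0,0,0,0,-1.2,0,0,0,0,0,-1.8,0,0,0,0,0,-2.4,0,0,0,0,0,-3,0,0,0,0,0,-4,0,0,0,0,0,-5.5,0,0,0,0,0,-7,0,0,0,0,0,-8.5,0,0,0,0,0,-10,0,0,0,0,0,-11,0,0,0,0,0,-11,0,0,0])

```text
time: 11.18
position: [0.5104, 0.0029, 0.2234]
tool_rot: [0.575, 0.818, 0.001, 0.003]
ft_force: [-0.1, -0.4, -3.0]
grip_width: 0.0087
```

Call:
drive_tool(targets=[0,0,0,0,0,0,0,0,0,0,0,0,0,0,0,0,0,0,0,0,0,0,0,0])

```text
time: 11.52
position: [0.5082, 0.0033, 0.2197]
tool_rot: [0.575, 0.818, -0.0, -0.001]
ft_force: [-0.1, -0.2, -3.1]
grip_width: 0.0089
```

```bash
python3 - <<'E'
from h import *
o,d=snap("scene","s2",(225,365,90,230),5);print(o["position"],o["ft_force"],o["moment"],o["time"],o["grip_width"],o["tool_rot"])
snap("wrist","w9");snap("top","t2",(250,370,190,290),6)
E
```

```text
[0.5081985  0.00326756 0.21968822] [-0.14509568 -0.24957804 -3.09724015] [-0.12387575  0.01589661  0.04201452] 11.5167 0.008858617964934373 [ 5.74687363e-01  8.18372352e-01 -4.24906362e-04 -9.72943958e-04]
```

View pics/s2.png

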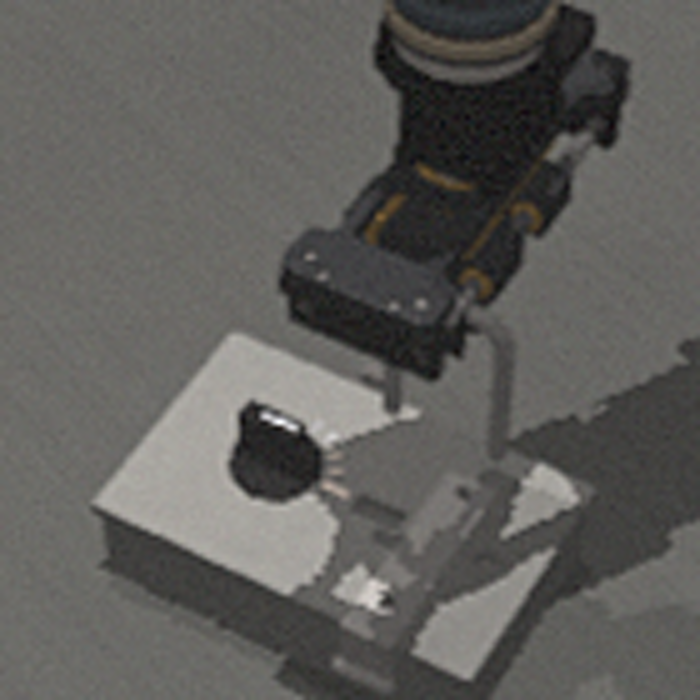

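View pics/w9.png

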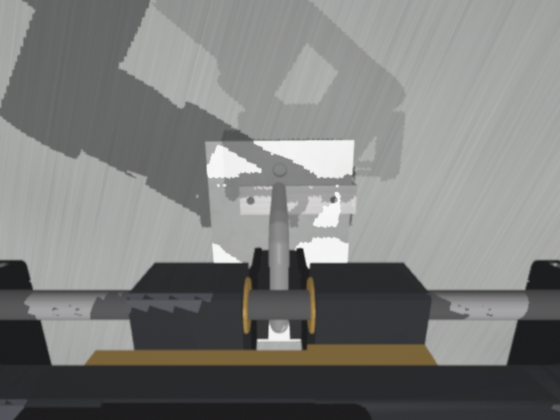

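View pics/t2.png

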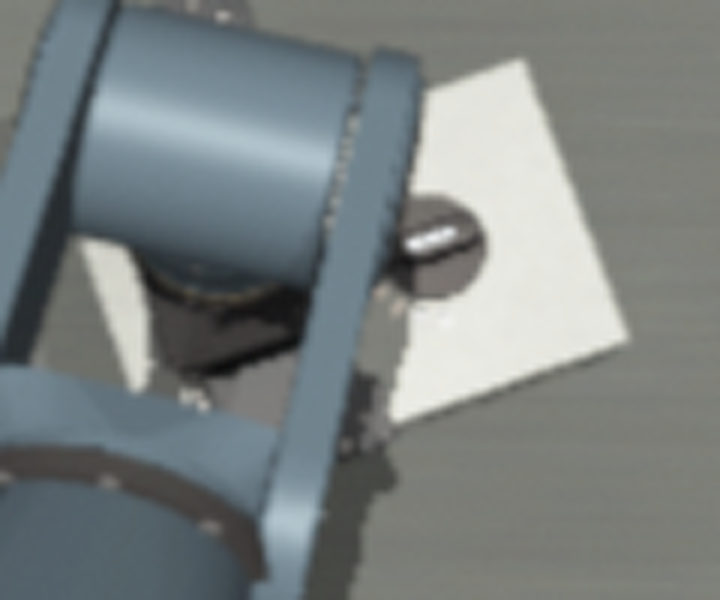

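```bash
python3 - <<'E'
from rig import robot
print(robot.hand_in())
E
```

```text
the job is handed in; nothing more can be done
None
```

I turned the dial clockwise by about 73° to the long mark facing the shackle and let it go. I then gripped the bow, pulled the shackle straight up, and handed the job in at about 11.7 s of the 45 s allowed. No verdict was reported.

- **Dial:** After I released it, the wrist view showed the pointer on the long mark. The last scene and top views, with the shackle out, still show it along the box towards the shackle. I judged the final angle from these pictures only, and I did not pick out individual clicks in the moment readings.
- **Shackle:** The measured tool position puts the bow at about z = 0.239 m. That leaves the legs pointing straight down with their ends roughly 8 cm above the lid.
- **Grip and load:** The fingers held the bar with 35 N commanded. The wrist carried about 3 N, close to the shackle's weight, so it appears to be hanging free.
- **Bystanders:** I kept the arm away from the flasks and the carton. My closing pictures were cropped to the box, so I did not check them again at the end.

**Disagreements:**
- The three cameras placed the box up to about 4 mm apart, so I used a middle value and centred the grasps by the wrist view.
- The measured tool position varied by 1–3 mm between readings.
- The opening read 8.9 mm on the 10 mm bar, but the grip was firm.

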